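# Lock the tile jig through its deep post

## Task

Two decorating jigs stand on the table, each with a T-handled socket extension standing in its tall hollow post, already seated on the lock nut at the bottom. Lock the jig that holds the square tile: turn its extension clockwise (seen from above), less than half a turn, until the T-bar lies along the long side of that jig's base, then let go, leaving the extension standing in the post. Do not turn the one in the jig with the round plate.

Things in the scene. Friction and masses are not known exactly. Their poses are not given: they have to be found in the camera images.
- tile_jig: Fixed jig holding a square white tile (140 mm). Base plate 270 x 160 x 15 mm. Origin: on the axis of the hollow steel post, at the base's underside; z up; x along the base's long side, from the post to the tile (base from x = -40 to +230 mm). Post 68 mm in diameter, top 105 mm above the table, bore 44 mm wide, 90 mm deep.
- tile_ext: Loose steel extension (350 g) upright in the tile jig's post, socket over the nut, 3 mm side play. Origin: centre of its foot, 23 mm above the table; z up; x along the T-bar. T-bar: 100 mm long (x), 14 wide (y), 20 tall, centre 150 mm above the origin, 58 mm clear of the post; grip across the 14 mm. At first it stands 49 to 72 degrees anticlockwise (from above) of the base's long side.
- tile_nut (a joint): Turn of the nut at the bottom of the tile jig's bore, rad: 0 at the start, growing clockwise seen from above; range -0.4 to 1.7, no click or stop at the locked position; light friction (0.05 N m), stays where left. The socket drives it with about 7 degrees of play either way.
- plate_nut (a joint): The same for the nut of the other, like jig, which holds a round white plate (138 mm) and has its own like extension; 0 at the start. That jig may be on either side. It must not be turned.
Not all that is in view belongs to the job. What is shaped like the tile_ext but orange is not meant.

How it is judged:
On the way:
1. the nut in the tile jig is turned clockwise by the extension (value of joint tile_nut above 0.3 rad), for 0.1 s.
At the end, for the whole second after the job is handed in: The tile jig's nut has turned clockwise by more than 0.4 rad, the T-bar lies within 13 degrees of the long side of the tile jig's base, and the extension stands at rest in the post, its foot within 10 mm of the bore axis and no more than 10 mm above its seat, within 8 degrees of upright (value of joint tile_nut above 0.4 rad and angle between the x axis of tile_ext and the x axis of tile_jig, either way round below 0.23 rad and horizontal distance between tile_ext and tile_jig below 0.01 m and z of tile_ext in the frame of tile_jig below 0.033 m and angle between tile_ext's own z axis and vertical below 0.15 rad and linear speed of tile_ext below 0.02 m/s); the robot touches nothing.
It fails at once if the plate jig's nut is turned by more than 0.2 rad either way (value of joint plate_nut above 0.2 rad or value of joint plate_nut below -0.2 rad).
It also fails if it takes over 32 s, if anything falls off the work surface, if the arm or the gripper's body presses on something with over 40 N, if the wrist force passes 120 N, or if a joint passes its speed limit or range.

## Robot

A 7-joint arm with a two-finger parallel gripper is mounted at the origin on the work surface. World frame = base frame: x ahead of the robot, y to its left, z up, the work surface at z = 0. Lengths are in m, angles in rad, forces in N, time in s.
With the tool pointing down it reaches from about 0.425 to 0.975 m from the base axis. Payload 16.7 kg.
Tool frame: the origin (TCP) lies at the centre of the arm's flange, where the gripper is bolted on; the fingertips stand 173 mm ahead of it and the grasp point (between the pads) lies 155 mm ahead of it; z points along the fingers, y is the direction in which the jaws open and shut (so a half turn about z gives the same grasp; the last joint's range is limited). The gripper opens to 85 mm and grips with 20 to 120 N. Pads are 22 mm wide; open, the fingers measure 114 mm over their backs; the gripper's body (76 mm by 85 mm) begins 54 mm behind the grasp point. The pads swing forward as they close: fully open they stand 13 mm farther back than shut.
Start: joints at [-1.437, 0.426, 0.074, 1.606, -0.034, 1.111, -0.067], TCP at [0.189, 0.648, 0.405] pointing down, gripper open.
Joint ranges: [-2.85, 2.85], [-0.5, 2.14], [-1.23, 1.37], [0.21, 2.46], [-1.02, 4.16], [0.16, 2.05], [-2.73, 2.73]. Speed limits (rad/s): [1.89, 1.89, 2.39, 2.39, 3.01, 3.01, 3.01].

## Interface

Orientations are given as a rotation vector (axis times angle).
In Python, from station import arm, eyes, spotter gives the robot as it stands. The module is installed in compiled form; this text tells all that it offers.
- The arm moves only by the tool carry_out, never from a script. Its argument "deltas" is a list of rows, each a list of 2 entries, a list of its own where there are three numbers: the shift along the world's x, y, z as a fraction of full scale, then the turn about the world's z as a fraction of full scale. A call has 1 to 12 rows; each row is the pose to reach, as a shift and turn from the pose measured when the call began, turning the shorter way round; what a row does not reach only later rows make up. Full scale, the value 1, is 150 mm for a shift and 360 degrees for a turn. A row lasts 1/12 s, in which the tool goes at most 41.7 mm and 7.16 degrees, less where a joint would pass 70% of its speed; a pose out of reach is approached as far as the arm can. A call with a number of a shift or a turn outside -1 to 1 is refused whole. A call with a gripper value outside its range is refused whole. "hand" is the closure, from -1 (fully open) to 1 (shut), set as the call begins (left out, the last holds). The fingers move at their own pace and stop on an object; "force" is the grip in N (left out, the last holds). Time passes only in rows, so rows that repeat a pose let the fingers close. It gives the time, the measured TCP pose, the force and the opening at its end, in the units of the state.
- arm.get_state(): the state, without advancing time (a new reading comes with each control period).
- eyes.capture(name): name is "side" or "top"; returns a dict with "img" (480x640x3 uint8, blue, green, red), "mtx" (3x3 intrinsics, pixels), "view" (4x4, takes a point from world to camera coordinates). Camera axes: x right, y down, z forward; pixel columns grow to the right and rows downward; lengths in m; the calibration is good to about 2 mm. A picture is of the moment at which its call begins. There is no depth.
- arm.sign_off(): hands the job in, once; it reports no verdict.
Trained networks look in a picture, given as the dict that the camera call returned (one of the last four; its "shot" number tells which), for a name from the list of things; names that differ only in an ending like _2 or _b are one class to them, and where a whole thing is asked for, a point or a joint stands for the part that bears it (a point fixed in the world has none). Each returns a list of dicts, best first, with "score" (0 to 1); they miss things now and then, are a little off and sometimes report something else, mostly with a low value. They report only what shows in the picture. A call takes as long as a camera call. They do not tell look-alikes from the thing itself.
- spotter.regions_of(picture, thing): "pixels" (480x640 bool, what is visible of it) and "box" ([left, top, right, bottom] in pixels, round what is visible of it).
The state is a dict: "time": time; "qpos": joint angles; "dq": joint speeds; "tau": joint torques, N m; "eef_pos": TCP position; "eef_rot": TCP orientation; "contact_force": force on the tool from outside, world axes, zero at the start; "ft_torque": the same for the moment, N m; "grip_width": finger opening in m.
Only numpy, scipy, OpenCV 4.12 (cv2) and the standard library are available. Lean on these libraries where they do the work, as an engineer would, in place of code of your own. Each camera call takes 0.05 s, during which the arm holds its last target.

## Working session

There is one attempt and no reset: what is moved stays moved. The work goes in short steps, Python scripts to look and compute and a tool call to move; the robot and the scene stay as the last step left them, time stands still between calls to the robot, and variables do not carry over. Pictures are saved under pics/ and viewed, and the job is handed in when it is done.

Besides the shell and the picture viewer there is one more tool, called after "Request:" as a command line: name --argument value ..., lists and objects as JSON in quotes. carry_out: Moves the arm, as the interface text tells. Its arguments: {"type":"object","properties":{"deltas":{"type":"array","items":{"type":"array"}},"hand":{"type":"number"},"force":{"type":"number"}},"required":["deltas"]}

```bash
mkdir -p pics
cat > h.py <<'E'
import numpy as np, cv2, pickle
from station import arm, eyes, spotter
def ray(p,u,v):
    V=p['view'];R=V[:3,:3];t=V[:3,3];c=-R.T@t
    d=R.T@np.linalg.inv(p['mtx'])@np.array([u,v,1.]);return c,d
def atz(p,u,v,z):
    c,d=ray(p,u,v);return c+d*(z-c[2])/d[2]
def proj(p,X):
    X=np.atleast_2d(X);q=(p['view'][:3,:3]@X.T).T+p['view'][:3,3];q=(p['mtx']@q.T).T;return q[:,:2]/q[:,2:]
E
python3 - <<'E'
from h import *
s=arm.get_state();print(s)
for n in('top','side'):
    p=eyes.capture(n);cv2.imwrite(f'pics/{n}0.png',p['img']);pickle.dump(p,open(n+'0.pkl','wb'))
    for t in('tile_jig','tile_ext'):
        for r in spotter.regions_of(p,t):
            print(n,t,r['score'],r['box'],r['pixels'].sum())
E
```

```text
{'time': 0.0, 'qpos': array([-1.43651003,  0.42676404,  0.07386052,  1.60665615, -0.03406908,
        1.11082667, -0.06708704]), 'dq': array([ 4.82170814e-05, -4.30607970e-04, -7.94721894e-04,  1.18922695e-03,
       -1.24960632e-03, -7.46366110e-04, -1.15584708e-03]), 'tau': array([ 3.12393444e-03, -9.49801898e+01,  3.76277536e+00, -4.63503492e+01,
        1.95008592e-02,  1.01493645e-02,  7.98157794e-05]), 'eef_pos': array([0.18896127, 0.64779848, 0.40396769]), 'eef_rot': array([-4.44291192e-01, -3.10995591e+00,  2.18915561e-03]), 'contact_force': array([ 0.85480275,  0.2971709 , -0.02458799]), 'ft_torque': array([-0.03145224, -0.0036608 , -0.01453643]), 'grip_width': 0.08527064276751171}
top tile_jig 0.71 [388.7, 85.4, 491.2, 220.2] 7907
top tile_ext 0.8 [472.7, 222.5, 529.8, 275.0] 1101
top tile_ext 0.69 [427.2, 144.6, 476.8, 191.1] 1026
top tile_ext 0.58 [402.2, 221.7, 436.1, 278.4] 916
top tile_ext 0.57 [438.0, 284.0, 497.1, 338.4] 1117
side tile_jig 0.82 [184.5, 111.6, 320.7, 192.4] 6137
side tile_ext 0.86 [253.4, 82.6, 308.2, 130.0] 986
side tile_ext 0.81 [324.8, 114.5, 377.5, 193.6] 1573
side tile_ext 0.66 [385.5, 103.3, 437.5, 179.2] 1498
side tile_ext 0.57 [344.4, 73.3, 384.6, 147.7] 846
```

View pics/top0.png

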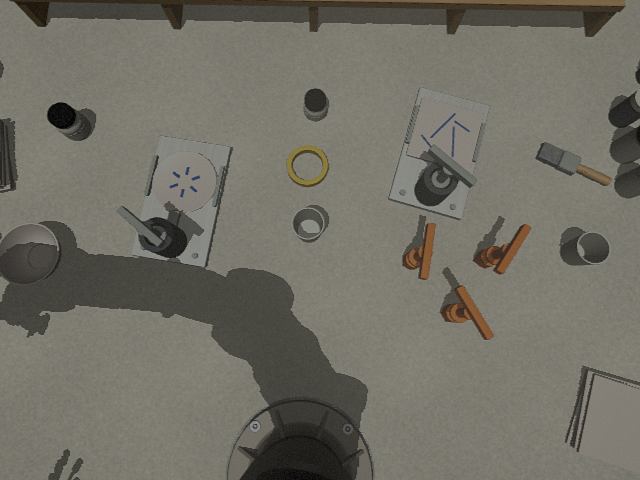

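View pics/side0.png

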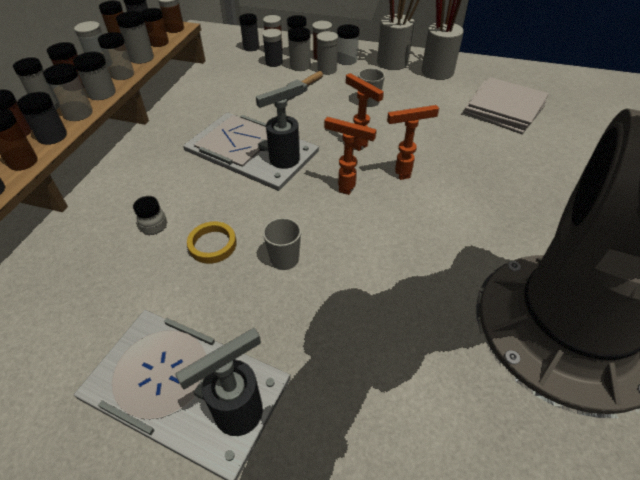

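Top view: the square tile jig is at the right (post ~437,183, grey T-bar ~452,167), and the round plate jig is at the left (T-bar ~137,225). Orange look-alikes are at (420,250), (503,250) and (470,310). I choose the grey one at (452,167), and will check it in a crop and measure it.

Run:
```python
from h import *
p=pickle.load(open('top0.pkl','rb'));q=pickle.load(open('side0.pkl','rb'))
cv2.imwrite('pics/ctop.png',cv2.resize(p['img'][75:235,375:535],None,fx=3.7,fy=3.7,interpolation=cv2.INTER_CUBIC))
cv2.imwrite('pics/cside.png',cv2.resize(q['img'][70:200,175:335],None,fx=4,fy=4,interpolation=cv2.INTER_CUBIC))
for s,a in((p,'top'),(q,'side')): print(a,-s['view'][:3,:3].T@s['view'][:3,3])
```

```text
top [ 0.30472136 -0.03276812  0.91747209]
side [0.27187626 0.4868904  0.648391  ]
```

View pics/ctop.png

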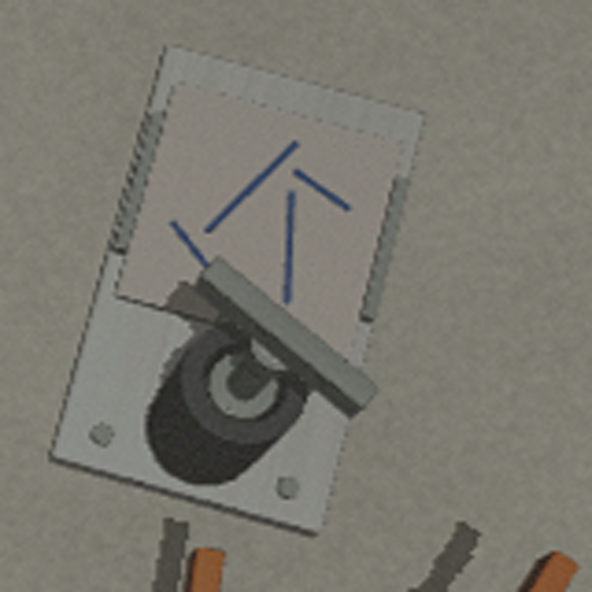

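View pics/cside.png

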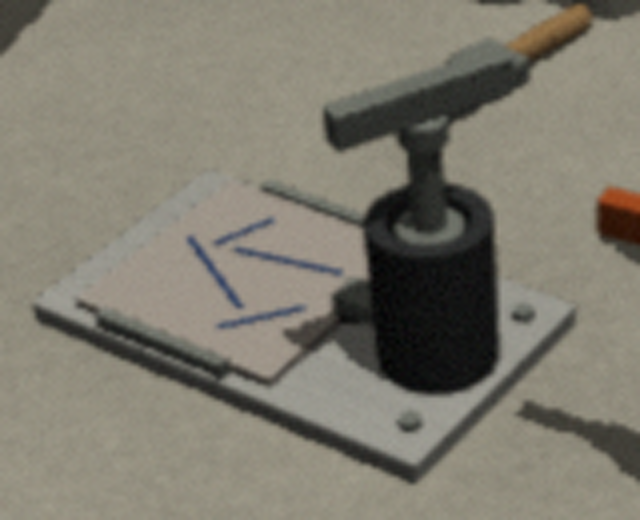

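Run:
```python
from h import *
from scipy.optimize import least_squares
p=pickle.load(open('top0.pkl','rb'));q=pickle.load(open('side0.pkl','rb'))
C=lambda a:[ [x/3.7+375-.36,y/3.7+75-.36] for x,y in a]
D=lambda a:[ [x/4+175-.37,y/4+70-.37] for x,y in a]
# base corners top: far-left, far-right, near-right, near-left (z=.015)
ct=C([(168,46),(424,115),(318,530),(52,455)])
cs=D([(38,308),(413,468),(576,312)]) # FL, NL, NR
F=np.array([[.23,.08],[.23,-.08],[-.04,-.08],[-.04,.08]])
def J(t,F,z):
    c,s=np.cos(t[2]),np.sin(t[2]);return np.c_[F@np.array([[c,s],[-s,c]])+t[:2],np.full(len(F),z)]
def r(t):
    X=J(t,F,.015);return np.r_[(proj(p,X)-ct).ravel(),(proj(q,X[[0,3,2]])-cs).ravel()]
s=least_squares(r,[.55,-.25,-.2]);print('jig',s.x,np.degrees(s.x[2]),s.fun.round(1));j=s.x
# ext mask
m=[x for x in spotter.regions_of.__self__.regions_of(p,'tile_ext')] if 0 else None
# bar fit: corners of top face z=.183
T=np.array([[.05,.007],[.05,-.007],[-.05,-.007],[-.05,.007]])
bt=C([(215,256),(378,386),(205,272)])
print('bar ends', [atz(p,u,v,.183) for u,v in bt])
for a in range(1):
  def g(t):
    X=J(t,np.array([[.05,-.007],[-.05,-.007],[.05,.007],[-.05,.007]]),.183)
    return (proj(p,X)-C([(215,256),(380,386),(203,270),(362,405)])).ravel()
  s=least_squares(g,[*j[:2],.9]);print('ext',s.x,np.degrees(s.x[2]-j[2]),s.fun.round(1));e=s.x
img=p['img'].copy();im2=q['img'].copy()
# use jig xy alternative for overlay
for P,I in((p,img),(q,im2)):
  big=cv2.resize(I,None,fx=4,fy=4,interpolation=cv2.INTER_CUBIC)
  def poly(X,col): cv2.polylines(big,[np.int32((proj(P,X)+.37)*4)],True,col,1)
  poly(J(j,F,.015),(0,255,0))
  th=np.linspace(0,6.28,40);poly(np.c_[j[0]+.034*np.cos(th),j[1]+.034*np.sin(th),np.full(40,.105)],(0,255,0))
  for z in(.163,.183): poly(J(e,T,z),(0,0,255))
  o=(375,75) if P is p else (175,65)
  cv2.imwrite('pics/ov_%s.png'%('t' if P is p else 's'),big[o[1]*4:o[1]*4+580,o[0]*4:o[0]*4+600])
```

```text
jig [ 0.57447417 -0.25977964 -0.27240991] -15.6079379276309 [-0.4 -1.   0.3 -0.4 -0.1  1.1 -1.2  0.  -1.2 -1.3  0.7 -0.   0.9 -1.1]
bar ends [array([ 0.61120037, -0.22665319,  0.183     ]), array([ 0.54789553, -0.30222321,  0.183     ]), array([ 0.60297757, -0.22169249,  0.183     ])]
ext [ 0.57538591 -0.26121793  0.86068423] 64.92151171476094 [ 0.7 -1.1  0.3 -0.1 -1.1  0.7  0.2  0.5]
```

View pics/ov_t.png

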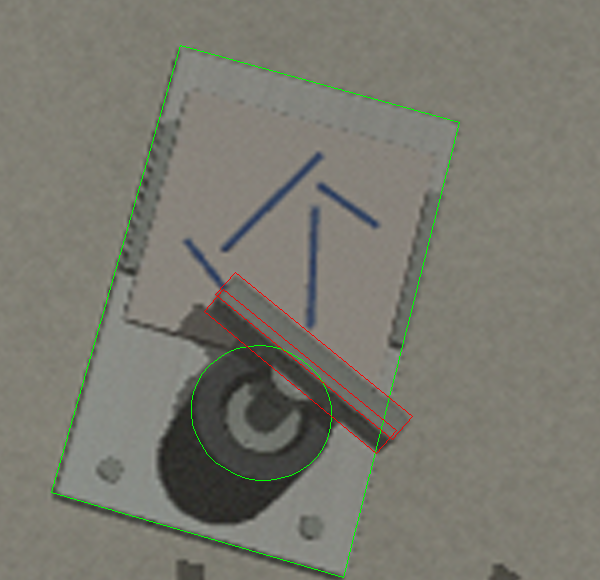

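View pics/ov_s.png

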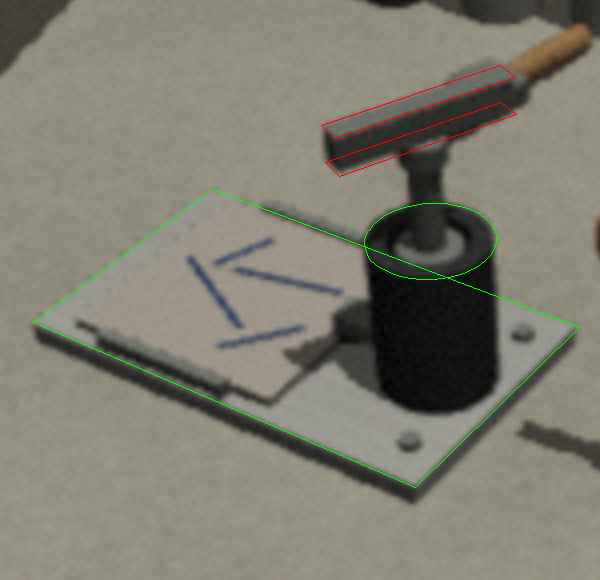

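Crop confirms it: the grey T-bar stands in the jig with the square tile. The jig axis is at (0.575,-0.260) with its long side at -15.6°. The bar is centred over the axis at 49.3°, which is 65° anticlockwise of the long side and within 49–72. Grasp TCP is (0.575,-0.2605,0.328) with a yaw change of -114.4°, keeping joint 7 mid-range. Moving over now.

Request:
carry_out --deltas '[[[0.15,-0.12,0.05],-0.015],[[0.35,-0.3,0.1],-0.03],[[0.55,-0.5,0.1],-0.045],[[0.75,-0.7,0.1],-0.06],[[0.9,-0.88,0.1],-0.075],[[1,-1,0.1],-0.085],[[1,-1,0.1],-0.085]]' --hand -1 --force 60

```text
time: 0.88
eef_pos: [0.343, 0.4938, 0.42]
eef_rot: [1.264, 2.875, -0.001]
contact_force: [0.3, 0.7, 0.2]
grip_width: 0.0854
```

Request:
carry_out --deltas '[[[0.1,-0.15,0],-0.015],[[0.25,-0.38,0],-0.03],[[0.4,-0.6,0],-0.045],[[0.55,-0.8,0],-0.06],[[0.65,-0.95,0],-0.075],[[0.7,-1,0],-0.085],[[0.7,-1,0],-0.085]]'

```text
time: 1.47
eef_pos: [0.4495, 0.3418, 0.4202]
eef_rot: [1.986, 2.432, -0.001]
contact_force: [-0.4, 1.3, -1.1]
grip_width: 0.0855
```

Request:
carry_out --deltas '[[[0.08,-0.15,0],-0.015],[[0.2,-0.38,0],-0.03],[[0.3,-0.6,0],-0.045],[[0.4,-0.8,0],-0.06],[[0.45,-0.95,0],-0.075],[[0.5,-1,0],-0.085],[[0.5,-1,0],-0.085]]'

```text
time: 2.05
eef_pos: [0.5253, 0.1908, 0.4204]
eef_rot: [2.561, 1.817, -0.001]
contact_force: [-0.5, 0.8, -0.4]
grip_width: 0.0854
```

Run:
```python
from h import *
s=arm.get_state();print(s['time'],s['eef_pos'],s['eef_rot'],s['qpos'].round(2))
```

```text
2.05 [0.5253432  0.19075189 0.42036137] [ 2.56053133e+00  1.81664297e+00 -8.35120979e-04] [-0.96  0.25  0.59  1.88 -0.15  1.06 -0.64]
```

Request:
carry_out --deltas '[[[0.03,-0.15,0],-0.01],[[0.08,-0.38,0],-0.02],[[0.12,-0.6,0],-0.03],[[0.16,-0.8,0],-0.035],[[0.19,-0.95,0],-0.04],[[0.2,-1,0],-0.04],[[0.2,-1,0],-0.04]]'

```text
time: 2.63
eef_pos: [0.5555, 0.0405, 0.4204]
eef_rot: [2.767, 1.484, -0.001]
contact_force: [0.1, 0.9, 0.1]
grip_width: 0.0853
```

Request:
carry_out --deltas '[[[0.03,-0.15,0],-0.01],[[0.07,-0.38,0],-0.02],[[0.08,-0.6,0],-0.02],[[0.1,-0.8,0],-0.02],[[0.12,-0.95,0],-0.02],[[0.12,-1,0],-0.02],[[0.12,-1,0],-0.02]]'

```text
time: 3.22
eef_pos: [0.5737, -0.1093, 0.4201]
eef_rot: [2.854, 1.309, -0.002]
contact_force: [0.5, 0.5, -0.3]
grip_width: 0.0854
```

Request:
carry_out --deltas '[[[0,-0.15,0],0],[[0,-0.38,0],0],[[0,-0.6,0],0],[[0,-0.8,0],0],[[0,-0.95,0],0],[[0,-1,0],0],[[0,-1,0],0],[[0,-1,0],0]]'

```text
time: 3.88
eef_pos: [0.5746, -0.2569, 0.4197]
eef_rot: [2.853, 1.313, -0.002]
contact_force: [0.2, -0.4, 0.0]
grip_width: 0.0854
```

Run:
```python
from h import *
s=arm.get_state();r=s['eef_rot'];R,_=cv2.Rodrigues(r)
yaw=np.degrees(np.arctan2(R[1,1],R[0,1]));print(s['time'],s['eef_pos'],s['qpos'].round(2),yaw)
print('frac', (np.array([.575,-.2605,.328])-s['eef_pos'])/.15,(-40.7-yaw)/360)
p=eyes.capture('side');cv2.imwrite('pics/s1.png',p['img'])
```

```text
3.8833 [ 0.57456718 -0.256923    0.41968784] [-0.25  0.42  0.77  1.73 -0.32  1.12 -0.1 ] -40.577794791840816
frac [ 0.00288546 -0.02384666 -0.61125226] -0.00033945891155329693
```

View pics/s1.png

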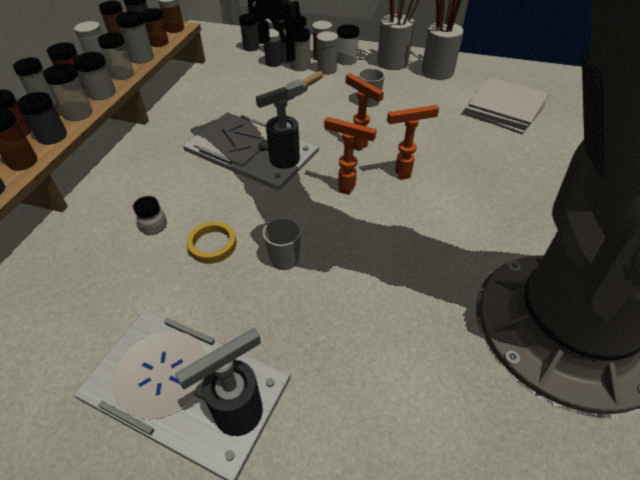

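Side view: the gripper is at (275,25), above the tile jig's T-bar at (282,93). The bar is untouched and both extensions are upright. Descending now, then closing.

Request:
carry_out --deltas '[[[0,-0.02,-0.08],0],[[0,-0.024,-0.2],0],[[0,-0.024,-0.32],0],[[0,-0.024,-0.42],0],[[0,-0.024,-0.52],0],[[0,-0.024,-0.58],0],[[0,-0.024,-0.61],0],[[0,-0.024,-0.61],0],[[0,-0.024,-0.61],0]]'

```text
time: 4.68
eef_pos: [0.5749, -0.2599, 0.3286]
eef_rot: [2.852, 1.315, -0.001]
contact_force: [1.0, -1.0, -0.2]
grip_width: 0.0851
```

Run:
```python
from h import *
p=eyes.capture('side');cv2.imwrite('pics/s2.png',cv2.resize(p['img'][30:200,175:395],None,fx=3.5,fy=3.5))
q=eyes.capture('top');cv2.imwrite('pics/t2.png',cv2.resize(q['img'][75:275,365:565],None,fx=3,fy=3))
print(arm.get_state()['eef_pos'])
```

```text
[ 0.57486511 -0.26020534  0.32904071]
```

View pics/s2.png

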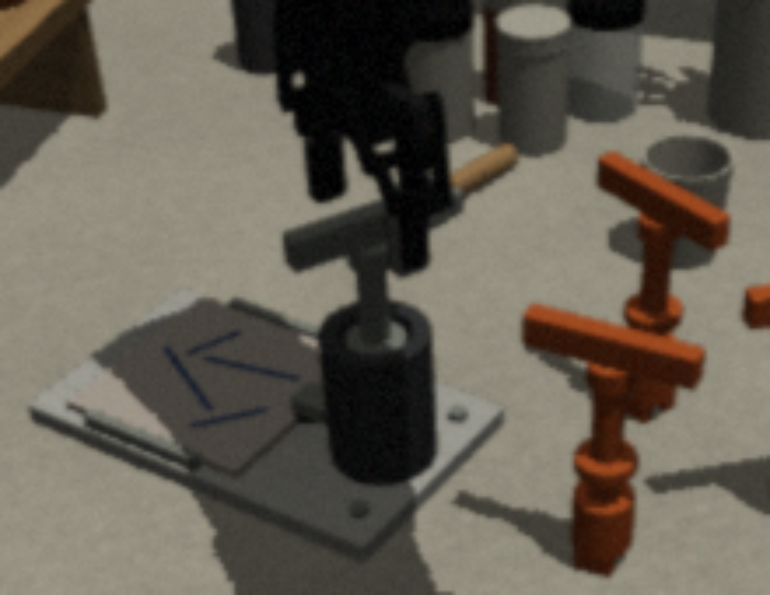

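View pics/t2.png

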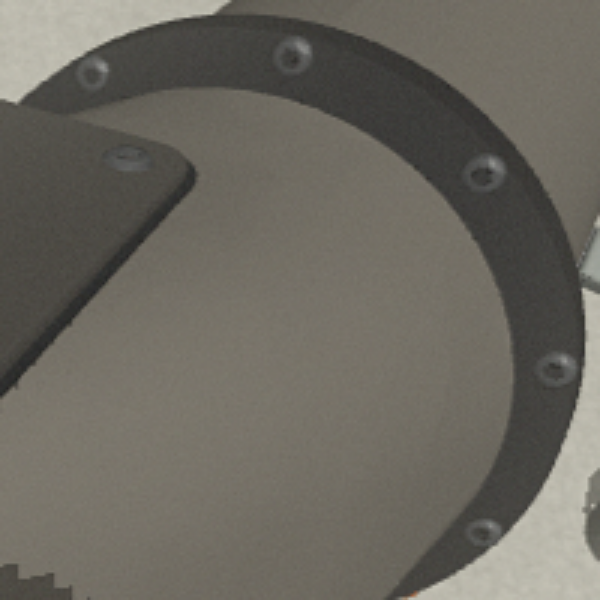

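In the side crop the fingers straddle the bar, one each side of it at (415,230) and (325,165). The top view is blocked by the arm. Closing now.

Request:
carry_out --deltas '[[[0,0,0],0],[[0,0,0],0],[[0,0,0],0],[[0,0,0],0],[[0,0,0],0],[[0,0,0],0],[[0,0,0],0],[[0,0,0],0],[[0,0,0],0],[[0,0,0],0],[[0,0,0],0],[[0,0,0],0]]' --hand 1 --force 40

```text
time: 5.78
eef_pos: [0.5749, -0.2603, 0.3292]
eef_rot: [2.852, 1.314, 0.0]
contact_force: [-0.9, 0.8, 4.9]
grip_width: 0.0152
```

Request:
carry_out --deltas '[[[0,0,0],-0.004],[[0,0,0],-0.012],[[0,0,0],-0.02],[[0,0,0],-0.03],[[0,0,0],-0.04],[[0,0,0],-0.05],[[0,0,0],-0.06],[[0,0,0],-0.07],[[0,0,0],-0.08],[[0,0,0],-0.086],[[0,0,0],-0.09],[[0,0,0],-0.09]]'

```text
time: 6.78
eef_pos: [0.5751, -0.2602, 0.3293]
eef_rot: [3.105, 0.463, -0.001]
contact_force: [-0.0, -0.1, 5.0]
grip_width: 0.0155
```

Run:
```python
from h import *
s=arm.get_state();r=s['eef_rot'];R,_=cv2.Rodrigues(r)
yaw=np.degrees(np.arctan2(R[1,1],R[0,1]));print(s['time'],s['eef_pos'],s['qpos'].round(2),yaw,s['contact_force'],s['ft_torque'],s['grip_width'])
print((-15.6-90-yaw)/360)
p=eyes.capture('side');cv2.imwrite('pics/s3.png',cv2.resize(p['img'][30:200,175:395],None,fx=3.5,fy=3.5))
```

```text
6.7833 [ 0.57507058 -0.26021383  0.32926404] [-0.29  0.57  0.85  1.81 -0.51  0.99 -0.5 ] -73.02610296336621 [-0.00792281 -0.11540391  5.01451893] [ 0.09568085  0.0410709  -0.02349339] 0.015502144286327934
-0.09048304732398273
```

View pics/s3.png

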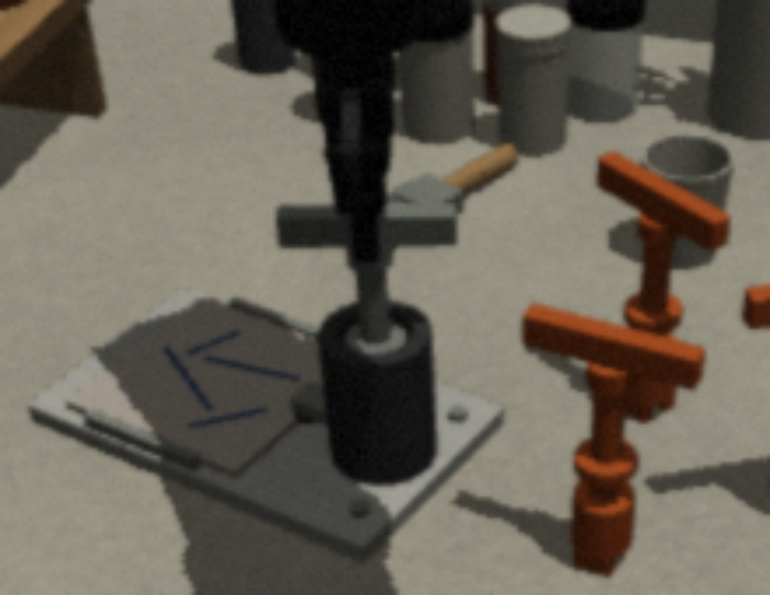

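Side crop: the bar is held by the fingers at (365,225), has turned clockwise and the extension is still upright in the post. Finishing the turn with a further -0.09.

Request:
carry_out --deltas '[[[0,0,0],-0.004],[[0,0,0],-0.012],[[0,0,0],-0.02],[[0,0,0],-0.03],[[0,0,0],-0.04],[[0,0,0],-0.05],[[0,0,0],-0.06],[[0,0,0],-0.07],[[0,0,0],-0.08],[[0,0,0],-0.086],[[0,0,0],-0.09],[[0,0,0],-0.09]]'

```text
time: 7.83
eef_pos: [0.5751, -0.2602, 0.3292]
eef_rot: [3.112, -0.421, -0.001]
contact_force: [-0.3, 0.9, 3.8]
grip_width: 0.0154
```

Run:
```python
from h import *
s=arm.get_state();r=s['eef_rot'];R,_=cv2.Rodrigues(r)
yaw=np.degrees(np.arctan2(R[1,1],R[0,1]));print(s['time'],s['eef_pos'],s['qpos'].round(2),yaw,s['contact_force'],s['ft_torque'],s['grip_width'])
p=eyes.capture('side');cv2.imwrite('pics/s4.png',cv2.resize(p['img'][30:200,175:395],None,fx=3.5,fy=3.5))
```

```text
7.8333 [ 0.57508089 -0.26021289  0.32924971] [-0.37  0.64  1.    1.82 -0.62  1.04 -0.97] -105.40989138136014 [-0.29947072  0.91963125  3.8237355 ] [ 0.18438112 -0.00031642 -0.03295979] 0.015415450469520663
```

View pics/s4.png

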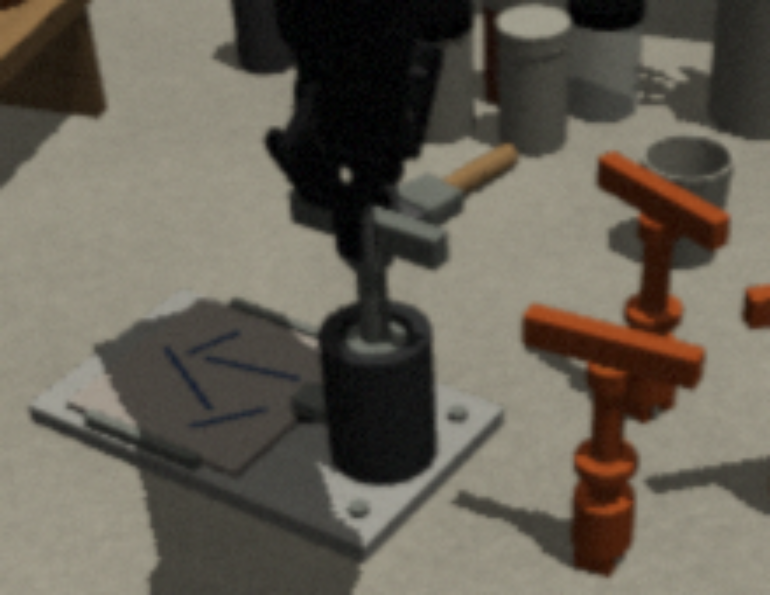

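Side crop: the bar now runs parallel to the long base edge, from (300,205) to (440,245). Releasing, then going straight up.

Request:
carry_out --deltas '[[[0,0,0],0],[[0,0,0],0],[[0,0,0],0],[[0,0,0],0],[[0,0,0],0],[[0,0,0],0],[[0,0,0],0],[[0,0,0],0],[[0,0,0],0],[[0,0,0],0],[[0,0,0],0],[[0,0,0],0]]' --hand -1

```text
time: 8.88
eef_pos: [0.5751, -0.2602, 0.3292]
eef_rot: [3.112, -0.419, -0.001]
contact_force: [-0.1, 0.2, 1.0]
grip_width: 0.0855
```

Request:
carry_out --deltas '[[[0,0,0.04],0],[[0,0,0.12],0],[[0,0,0.22],0],[[0,0,0.35],0],[[0,0,0.5],0],[[0,0,0.65],0],[[0,0,0.75],0],[[0,0,0.8],0],[[0,0,0.8],0]]'

```text
time: 9.63
eef_pos: [0.5751, -0.2607, 0.4517]
eef_rot: [3.112, -0.419, 0.004]
contact_force: [0.7, -0.4, -0.5]
grip_width: 0.0854
```

Request:
carry_out --deltas '[[[0,0.1,0],0],[[0,0.3,0],0],[[0,0.5,0],0],[[0,0.7,0],0],[[0,0.9,0],0],[[0,1,0],0],[[0,1,0],0]]'

```text
time: 10.22
eef_pos: [0.5756, -0.1064, 0.4507]
eef_rot: [3.114, -0.411, 0.001]
contact_force: [0.6, -0.6, -0.1]
grip_width: 0.0854
```

Request:
carry_out --deltas '[[[0,0.1,0],0],[[0,0.3,0],0],[[0,0.5,0],0],[[0,0.7,0],0],[[0,0.9,0],0],[[0,1,0],0],[[0,1,0],0],[[0,1,0],0]]'

```text
time: 10.88
eef_pos: [0.5756, 0.0436, 0.4504]
eef_rot: [3.113, -0.409, 0.0]
contact_force: [0.6, -1.4, 0.0]
grip_width: 0.0854
```

Run:
```python
from h import *
for n in('top','side'):
    p=eyes.capture(n);cv2.imwrite(f'pics/{n}5.png',p['img']);pickle.dump(p,open(n+'5.pkl','wb'))
    o=(375,75) if n=='top' else (175,65)
    cv2.imwrite(f'pics/{n}5c.png',cv2.resize(p['img'],None,fx=4,fy=4,interpolation=cv2.INTER_CUBIC)[o[1]*4:o[1]*4+580,o[0]*4:o[0]*4+600])
print(arm.get_state()['time'])
```

```text
10.9833
```

View pics/top5c.png

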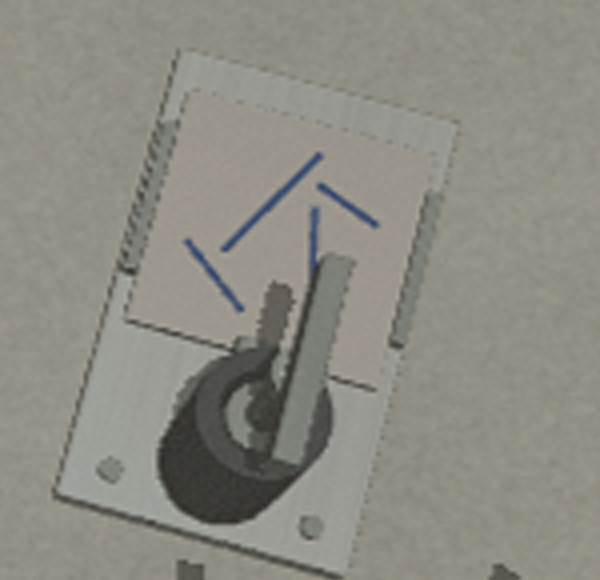

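View pics/side5.png

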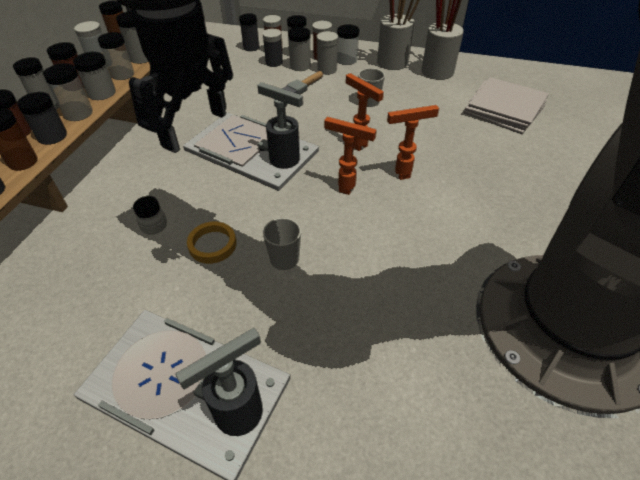

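Top crop: the bar's edge runs (353,260)–(298,463), about 15° off vertical, against about 14° for the base's long edge. The extension stands upright, and the side view shows the plate extension (218,358) unchanged. Handing in.

```bash
python3 -c "
from h import *
print(arm.sign_off())"
```

```text
the job is handed in; nothing more can be done
None
```

I gripped the grey T-bar in the square-tile jig and turned it about 65° clockwise. I then let go, drew straight up and away, and handed the job in at about 11 s of the 32 s allowed.

- **Alignment:** in the last top picture the T-bar lies within about 1–2° of the long side of the base.
- **Extension:** it stands upright in the post. The centre of the bar is up to about 4 mm from where it started, which is consistent with its side play or a slight lean.
- **Round-plate jig:** its extension looks unchanged, and I never went near it.
- **Nut angle:** I could not read the nut joint directly. I infer about 1.0 rad from the 65° turn less the 7° of play.
- **Forces:** wrist forces reported at the end of each move stayed near or below 5 N, and no check failed or disagreed.

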